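Set, lock and reset the dispenser pressure controller

TASK

On the dispenser pressure controller, turn the knob until its pointer lines up with the mark on the ring round it, then slide the lock guard all the way over the knob, which uncovers the reset hole. Then take the screwdriver out of the tool stand, reach its blade down through the hole, press the recessed button right down and finish while still gripping the screwdriver and holding the button down. Leave the other things on the bench where they are.

Things in the scene. Friction and masses are not known exactly. Their poses are not given: they have to be found in the camera images.
- controller: Fixed grey box, 120 (x) x 200 (y) x 60 mm high, with a round gauge and a display on its front (-x) face. Origin: centre of its underside. On its flat top, along the line x = 0: the knob at y = +55 mm, the reset hole at y = -55 mm, two 5 mm high guide rails at x = -34 and +34 mm.
- pressure_knob (a joint): Angle of the pressure knob about the vertical, rad, 0 when its pointer looks along the controller's +x (away from the front), growing anticlockwise seen from above, stops at -1.55 and +1.55. It starts clockwise of the mark, by 0.45 to 1.5 rad. Stays where it is left; turns with about 0.05 N m.
- knob_grip (a point): Point on the knob's axis at the middle of its bar grip, 20 mm above the panel (80 mm above the bench); its x axis is the direction of the pointer. The knob is black: a round skirt of diameter 34 mm, 8 mm high, and on it a bar grip 32 mm long (along the pointer), 12 mm wide, from 8 to 28 mm above the panel, with a white line and nose at the pointer end.
- index_ring: Fixed metal ring on the panel round the knob, outer diameter 51 mm, 2 mm high, with a single raised black mark (7 x 3 mm, 5 mm high) in the direction of the ring's own +x. Origin on the knob's axis at panel height. It is set anew each time, up to 0.3 rad either side of the controller's x.
- lock_guard (a joint): Travel of the lock guard along the controller's +y, m: 0 at the start (over the reset hole), 0.110 at the stop (centred over the knob). Stays where it is left; slides with about 2 N.
- guard_rib (a point): Centre of the top of the guard's grip rib, 61 mm above the panel (121 mm above the bench). The guard is a steel tunnel 62 (x) x 70 (y) mm, 36 mm high over the panel, open at both y ends, so that it passes over the knob; on its middle stands the rib, 44 mm along x, 10 mm thick along y, 25 mm tall. Its axes are the controller's.
- aperture (a point): Centre of the mouth of the reset hole, at panel height (60 mm above the bench). Vertical round hole of 15 mm diameter; the button's flat top fills it 20 mm below the mouth.
- reset_button (a joint): Depression of the recessed button, m: 0 up, 0.006 fully down (its top then 26 mm below the panel). Sprung: it starts to move at 2 N and takes 5 N fully down; it rises when let go.
- tool_stand: Fixed grey block, 60 (x) x 90 (y) x 70 mm high, with three vertical holes of 7 mm diameter, 66 mm deep, in a row along its y, 27 mm apart; the screwdriver stands in the middle one. Origin: centre of its underside.
- screwdriver: Loose slotted screwdriver, 181 mm long, about 0.07 kg, standing blade down in the tool stand's middle hole (it leans up to 2 degrees). Its own +y runs from blade to handle end; the shaft's axis passes 11 mm along its own +z from the origin. Round handle of 22 mm diameter and 84 mm length, from 6 to 90 mm along y, blade of 5 mm diameter, its tip at y = -90 mm.
- driver_tip (a point): Tip of the screwdriver's blade, on its axis.
- driver_handle (a point): Point on the screwdriver's axis inside the handle, 140 mm above the tip: the place to grip (about 144 mm above the bench in the stand).
- the_heatsink: Bystander: finned heatsink, 40 x 60 x 24 mm.
- the_relay_box: Bystander: small relay, 22 x 28 x 34 mm.
- the_transformer: Bystander: transformer, 56 x 66 x 44 mm.
- the_fuse_tin: Bystander: flat tin, 52 x 82 x 27 mm.
- long_nose_pliers: Bystander: long-nose pliers lying flat, 51 x 169 x 12 mm.

How it is judged (in metres and radians):
On the way, in this order (a step that is already met when the one before it is completed fails the run):
1. the knob's pointer is at the mark while the guard is still off the knob (angle between the x axis of knob_grip and the x axis of index_ring, either way round below 0.14 rad and value of joint lock_guard below 0.02 m), for 0.2 s.
2. the guard is slid fully over the knob, the pointer still at the mark (angle between the x axis of knob_grip and the x axis of index_ring, either way round below 0.14 rad and value of joint lock_guard above 0.104 m), for 0.2 s.
At the end, for the whole second after the job is handed in: The fingers grip the screwdriver, whose tip is inside the reset hole (within 8 mm of its axis, at least 20 mm deep) and holds the button at least 4.5 of its 6 mm down; the pointer is within 0.14 rad (8 degrees) of the mark and the guard within 6 mm of its stop over the knob (all of step 2 and value of joint reset_button above 0.0045 m and contact force between screwdriver and controller above 1 N and contact force between the fingers and screwdriver above 2 N and horizontal distance between driver_tip and aperture below 0.008 m and z of driver_tip in the frame of aperture below -0.02 m); the arm keeps its last pose, push and grip.
It fails at once if a bystander is moved by more than 30 mm (distance of any of the_heatsink, the_relay_box, the_transformer, the_fuse_tin, long_nose_pliers from where it was at the start of the episode above 0.03 m).
It also fails if it takes over 58 s, if anything falls off the work surface, if the arm or the gripper's body presses on something with over 40 N, if the wrist force passes 120 N, or if a joint passes its speed limit or range.

ROBOT

A 6-joint arm with a two-finger parallel gripper is mounted at the origin on a cart in front of the work surface, level with it; the furniture and walls round the work are solid. World frame = base frame: x ahead of the robot, y to its left, z up, the work surface at z = 0. Lengths are in m, angles in degrees, forces in N, time in s.
With the tool pointing down it reaches from about 0.4 to 0.825 m from the base axis. Payload 7 kg.
Tool frame: the origin (TCP) lies at the very end of the fingers, on their centre line; the grasp point (between the pads) lies 19 mm behind it; z points along the fingers, y is the line along which they close (so a half turn about z gives the same grasp; the last joint's range is limited). The gripper opens to 88 mm and grips with 3 to 60 N. Pads are 19 mm wide; open, the fingers measure 130 mm over their backs; the gripper's body (78 mm by 193 mm) begins 47 mm behind the grasp point.
Start: joints at [16.507, 20.546, 0.682, 0, -70.136, -16.507], TCP at [0.675, -0, 0.227] pointing down, gripper open.
Joint ranges: [-176.03, 176.03], [-82.01, 121.73], [-58.28, 71.71], [-173.87, 95.51], [-174.79, -0.11], [-173.66, 173.66]. Speed limits (degrees/s): [136.94, 136.94, 172.46, 180, 180, 180].

INTERFACE

Orientations are given as [roll, pitch, yaw] about the fixed x, y, z axes, in that order (R = Rz(yaw) Ry(pitch) Rx(roll)).
In Python, from plant import get_obs, snapshot, camera_params, close_job, boxes_of, cut_out, landmark_of gives the robot as it stands.
- The arm moves only by the shell command python3 -m inch 'ROWS' [OPENING]. ROWS is text: rows parted by semicolons, each of 6 numbers parted by spaces: the shift along the tool's x, y, z in units of 30 cm (1.0 is 30 cm), then the turn, a rotation vector about the tool's x, y, z in units of pi rad (1.0 is pi rad). A call has 1 to 10 rows; each row is the pose to reach, as a shift and turn from the pose commanded when the call began, along the tool's axes at that moment, turning the shorter way round; what a row does not reach only later rows make up. A row lasts 1/12 s, in which the tool goes at most 41.7 mm and 7.16 degrees, less where a joint would pass 70% of its speed; a pose out of reach is approached as far as the arm can. A call with a number of a shift or a turn outside -1 to 1 is refused whole. A call with a gripper value outside its range is refused whole. OPENING is the closure, from -1 (fully open) to 1 (shut), set as the call begins (- or left out, the last holds). The fingers move at their own pace and stop on an object; the grip force is fixed at half the most. Time passes only in rows, so rows that repeat a pose let the fingers close. It gives the time, the measured TCP pose, the force, the opening and the grip force at its end, in the units of the state.
- get_obs(): the state, without advancing time (a new reading comes with each control period).
- snapshot(name): name is "scene" or "side" or "wrist"; returns the picture (400x640x3 uint8, red, green, blue); there is no depth.
- camera_params(name): a dict with "mtx" (3x3 intrinsics, pixels), "k1" (the pictures are not rectified: a ray, as slopes to the right and down, at radius r is drawn at 1 + k1 r^2 times it, then the intrinsics apply), "rvec" (rotation vector, rad) and "tvec" (3), from world to camera coordinates, as OpenCV has them. Camera axes: x right, y down, z forward; pixel columns grow to the right and rows downward; lengths in m; the calibration is good to about 2 mm. A picture is of the moment at which its call begins: read the wrist's pose just before it. camera_params takes no time and is no camera call; for the wrist camera it gives the pose at the moment of the call.
- close_job(): hands the job in; it is judged then, once.
Trained networks look in the newest picture that a camera, given by its name, has taken for a name from the list of things; names that differ only in an ending like _2 or _b are one class to them, and where a whole thing is asked for, a point or a joint stands for the part that bears it (a point fixed in the world has none). Each returns a list of dicts, best first, with "p" (0 to 1); they miss things now and then, are a little off and sometimes report something else, mostly with a low value. They report only what shows in the picture. A call takes as long as a camera call.
- boxes_of(camera, thing): "rect" ([left, top, width, height] in pixels, round what is visible of it).
- cut_out(camera, thing): "pixels" (400x640 bool, what is visible of it) and "rect" ([left, top, width, height] in pixels, round what is visible of it).
- landmark_of(camera, thing): "uv" ([column, row] in pixels: a listed point, or the origin of a listed thing).
The state is a dict: "clock": time; "joint_pos": joint angles; "qvel": joint speeds; "tau": joint torques, N m; "tool_pos": TCP position; "orientation": TCP orientation; "force": force on the tool from outside, world axes, zero at the start; "moment": the same for the moment, N m; "opening": finger opening in m; "gripper_force": force on a finger pad.
Only numpy, scipy, OpenCV 4.12 (cv2) and the standard library are available. Lean on these libraries where they do the work, as an engineer would, in place of code of your own. Each camera call takes 0.05 s, during which the arm holds its last target. There are 200 camera calls.

## Working session

There is one attempt and no reset: what is moved stays moved. The work goes in short steps, Python scripts to look and compute and a shell command to move; the robot and the scene stay as the last step left them, time stands still between calls to the robot, and variables do not carry over. Pictures are saved under pics/ and viewed, at most 10 in all, crops included, and the job is handed in when it is done.

```bash
ls; mkdir -p pics; cat > h.py <<'E'
import numpy as np, cv2
from plant import *
from scipy.spatial.transform import Rotation as Ro
def cam(n):
    c=camera_params(n); R=cv2.Rodrigues(np.array(c["rvec"],float))[0]; return np.array(c["mtx"]),c["k1"],R,np.array(c["tvec"],float).ravel()
def ray(c,uv):
    K,k1,R,t=c
    d=np.array([k1,0,0,0,0],float)
    p=cv2.undistortPoints(np.array([[uv]],float),K,d)[0,0]
    return -R.T@t, R.T@np.array([p[0],p[1],1])
def atz(c,uv,z):
    o,d=ray(c,uv); return o+d*(z-o[2])/d[2]
def tri(L):
    A=np.zeros((3,3));b=np.zeros(3);S=[]
    for c,uv in L:
        o,d=ray(c,uv);d=d/np.linalg.norm(d);M=np.eye(3)-np.outer(d,d);A+=M;b+=M@o;S.append((o,M))
    x=np.linalg.solve(A,b); return x,[round(1000*np.linalg.norm(M@(x-o)),1) for o,M in S]
def proj(c,X):
    K,k1,R,t=c
    return cv2.projectPoints(np.array([X],float),cv2.Rodrigues(R)[0],t,K,np.array([k1,0,0,0,0],float))[0][0,0]
def save(n,f,crop=None,s=1):
    im=snapshot(n)[:,:,::-1]
    if crop: x,y,w,h=crop; im=im[y:y+h,x:x+w]
    cv2.imwrite(f,cv2.resize(im,None,fx=s,fy=s,interpolation=cv2.INTER_CUBIC))
E
python3 - <<'E'
from h import *
o=get_obs();print(o)
C={}
for n in["scene","side","wrist"]:
    C[n]=cam(n);save(n,f"pics/{n}0.png")
    for t in["knob_grip","index_ring","guard_rib","aperture","driver_handle","driver_tip","controller","tool_stand","screwdriver"]:
        r=landmark_of(n,t)
        print(n,t,[(np.round(q["uv"],1).tolist(),round(q["p"],2)) for q in r[:2]])
im=np.vstack([cv2.imread(f"pics/{n}0.png") for n in["scene","side"]])
cv2.imwrite("pics/both0.png",cv2.resize(im,None,fx=.75,fy=.75))
E
```

```text
pics
{'clock': 0.0, 'joint_pos': array([ 1.65074572e+01,  2.05918250e+01,  6.32628747e-01, -2.13190517e-02,
       -7.01354357e+01, -1.65058351e+01]), 'qvel': array([-0.04175388, -0.06011655,  0.03001343,  0.09665459,  0.02937267,
       -0.00633428]), 'tau': array([-8.00930356e-04, -5.82726967e+01,  2.93058443e+01,  6.99745238e+00,
        6.93249181e-03, -2.06530804e-04]), 'tool_pos': array([ 6.74498732e-01, -1.61992141e-05,  2.25605818e-01]), 'orientation': array([ 1.79903573e+02, -7.67376539e-03, -9.00056322e+01]), 'force': array([ 0.40028809, -0.18090262, -0.13600618]), 'moment': array([-0.01792022, -0.02009902,  0.02817302]), 'gripper_force': 0.0, 'opening': 0.08780897581506734}
scene knob_grip [([283.3, 247.4], 0.5)]
scene index_ring [([284.3, 254.4], 0.67)]
scene guard_rib [([305.8, 208.9], 0.88)]
scene aperture [([304.9, 226.9], 0.76)]
scene driver_handle [([332.8, 153.7], 0.72), ([293.5, 264.0], 0.27)]
scene driver_tip [([297.3, 263.6], 0.56)]
scene controller [([295.2, 267.1], 0.65)]
scene tool_stand [([333.5, 201.8], 0.79), ([307.0, 206.2], 0.71)]
scene screwdriver [([333.8, 166.9], 0.71)]
side knob_grip [([378.4, 222.5], 0.65), ([289.4, 180.5], 0.59)]
side index_ring [([293.4, 184.9], 0.45)]
side guard_rib [([304.9, 184.2], 0.69)]
side aperture [([306.2, 203.4], 0.83), ([376.5, 221.4], 0.27)]
side driver_handle [([377.8, 221.7], 0.67)]
side driver_tip []
side controller [([301.5, 209.5], 0.67)]
side tool_stand [([372.0, 266.7], 0.96)]
side screwdriver [([373.9, 239.0], 0.65)]
wrist knob_grip []
wrist index_ring [([346.9, 96.1], 0.22)]
wrist guard_rib [([360.5, 83.3], 0.5)]
wrist aperture []
wrist driver_handle [([360.5, 80.1], 0.8)]
wrist driver_tip []
wrist controller [([289.4, 282.6], 0.59)]
wrist tool_stand [([344.5, 95.5], 0.8)]
wrist screwdriver [([356.3, 104.4], 0.56)]
```

View pics/both0.png

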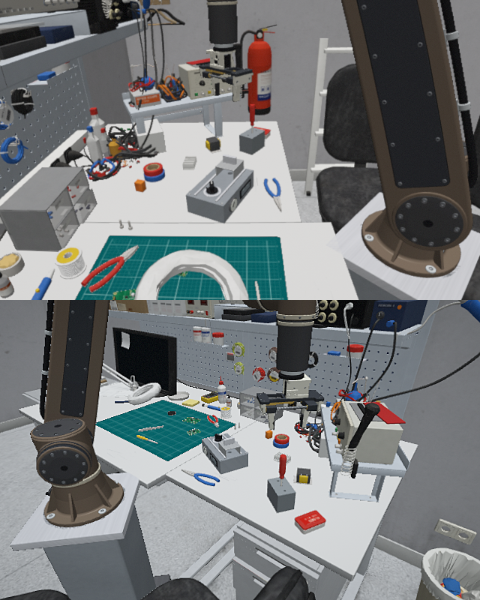

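View pics/wrist0.png

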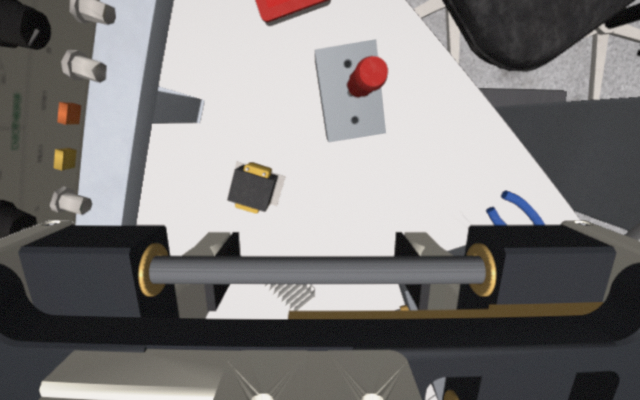

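```bash
python3 - <<'E'
from h import *
s,d=cam("scene"),cam("side")
P={"knob":((283.3,247.4),(289.4,180.5)),"ring":((284.3,254.4),(293.4,184.9)),"rib":((305.8,208.9),(304.9,184.2)),"ap":((304.9,226.9),(306.2,203.4)),"handle":((332.8,153.7),(377.8,221.7)),"stand":((333.5,201.8),(372,266.7)),"ctrl":((295.2,267.1),(301.5,209.5))}
for k,(a,b) in P.items():
    x,r=tri([(s,a),(d,b)]);print(k,x.round(4),r)
w=cam("wrist")
print("handle wrist",atz(w,(360.5,80.1),.144))
print(tri([(s,(332.8,153.7)),(d,(377.8,221.7)),(w,(360.5,80.1))]))
for c in (s,d,w): print((-c[2].T@c[3]).round(3))
E
```

```text
knob [0.4552 0.2575 0.0817] [np.float64(0.9), np.float64(0.9)]
ring [0.4631 0.2545 0.0628] [np.float64(6.0), np.float64(6.0)]
rib [0.4958 0.1553 0.1183] [np.float64(1.9), np.float64(1.9)]
ap [0.5012 0.1499 0.0616] [np.float64(4.0), np.float64(4.0)]
handle [ 0.6472 -0.0917  0.1392] [np.float64(0.5), np.float64(0.5)]
stand [ 0.6411 -0.0832 -0.0066] [np.float64(3.2), np.float64(3.2)]
ctrl [ 0.4824  0.2111 -0.0038] [np.float64(6.1), np.float64(6.1)]
handle wrist [ 0.64230315 -0.09997067  0.144     ]
(array([ 0.645338  , -0.09607091,  0.14081049]), [np.float64(5.1), np.float64(0.9), np.float64(5.4)])
[-0.124  0.703  0.569]
[ 0.431 -0.805  0.63 ]
[ 0.675 -0.07   0.386]
```

The scene shows the controller (knob at the near end, guard at the far end) at about (250,250). The screwdriver in its stand shows at about (336,150). The wrist view has the driver at (365,78). I'm moving the wrist camera over the controller.

```bash
R='-0.967 0.783 -0.15 0 0 -0.128'
python3 -m inch '-0.967 0.783 -0.15 0 0 -0.128;-0.967 0.783 -0.15 0 0 -0.128;-0.967 0.783 -0.15 0 0 -0.128;-0.967 0.783 -0.15 0 0 -0.128;-0.967 0.783 -0.15 0 0 -0.128;-0.967 0.783 -0.15 0 0 -0.128;-0.967 0.783 -0.15 0 0 -0.128;-0.967 0.783 -0.15 0 0 -0.128;-0.967 0.783 -0.15 0 0 -0.128;-0.967 0.783 -0.15 0 0 -0.128'
python3 -m inch '0 0 0 0 0 0;0 0 0 0 0 0'
python3 - <<'E'
from h import *
o=get_obs();print(o["clock"],o["tool_pos"],o["orientation"])
w=cam("wrist");save("wrist","pics/w1.png")
for t,z in[("knob_grip",.08),("index_ring",.06),("guard_rib",.121),("aperture",.06),("controller",0)]:
    for q in landmark_of("wrist",t)[:2]: print(t,np.round(q["uv"],1),round(q["p"],2),atz(w,q["uv"],z).round(4))
E
```

```text
clock: 2.33
tool_pos: [0.4371, 0.2947, 0.2731]
orientation: [-179.9, 0.1, -66.7]
force: [0.8, 0.3, 0.3]
opening: 0.0874
gripper_force: 0.0
clock: 2.5
tool_pos: [0.4399, 0.2903, 0.2717]
orientation: [-180.0, 0.0, -66.9]
force: [-0.5, -0.5, 0.0]
opening: 0.0874
gripper_force: 0.0
2.5 [0.43987868 0.2902932  0.27169685] [-1.79986772e+02  3.60133428e-03 -6.68787974e+01]
knob_grip [311.9 153.7] 0.88 [0.4582 0.2624 0.08  ]
index_ring [312.  147.7] 0.77 [0.4604 0.2578 0.06  ]
guard_rib [318.5  37.4] 0.74 [0.4961 0.1551 0.121 ]
guard_rib [314.9 105.3] 0.17 [0.4751 0.2131 0.121 ]
aperture [428.2  49.7] 0.67 [0.3819 0.1031 0.06  ]
controller [316.4 101.4] 0.61 [0.4782 0.2027 0.    ]
```

View pics/w1.png

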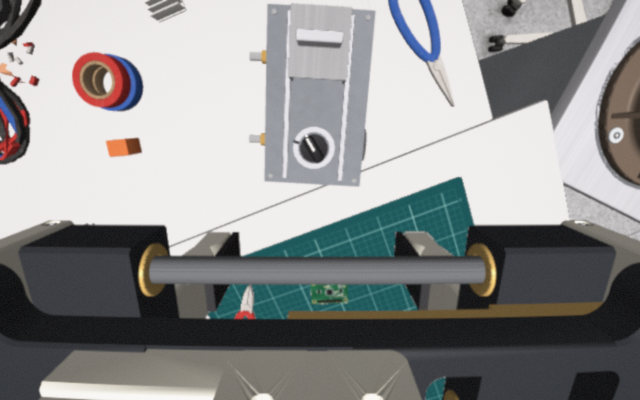

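The wrist view shows the knob at (313,147) with its white nose up-left, the guard rib at (320,37) and the ring around the knob. I'm going lower for a close look.

```bash

python3 -m inch '0 0 0.13 0 0 0;0 0 0.27 0 0 0;0 0 0.35 0 0 0;0 0 0.35 0 0 0;0 0 0.35 0 0 0'
python3 - <<'E'
from h import *
o=get_obs();print(o["clock"],o["tool_pos"],o["orientation"])
w=cam("wrist");im=snapshot("wrist")[:,:,::-1];cv2.imwrite("pics/w2full.png",im)
k={}
for t,z in[("knob_grip",.08),("index_ring",.06),("guard_rib",.121),("aperture",.06),("controller",0)]:
    for q in landmark_of("wrist",t)[:1]: print(t,np.round(q["uv"],1),round(q["p"],2),atz(w,q["uv"],z).round(4)); k[t]=q["uv"]
x,y=np.round(k["knob_grip"]).astype(int)
print(x-70,y-70)
cv2.imwrite("pics/w2.png",cv2.resize(im[max(0,y-75):y+75,x-100:x+100],None,fx=4,fy=4,interpolation=cv2.INTER_CUBIC))
E
```

```text
clock: 3.22
tool_pos: [0.4403, 0.2892, 0.1661]
orientation: [179.9, -0.1, -67.0]
force: [1.2, 0.4, 0.9]
opening: 0.0877
gripper_force: 0.0
3.2167 [0.44030391 0.28915737 0.16613817] [ 1.79877970e+02 -1.08864545e-01 -6.69995845e+01]
knob_grip [311.3 165.4] 0.7 [0.4581 0.259  0.08  ]
index_ring [318.7  20.4] 0.18 [0.4969 0.152  0.06  ]
guard_rib [464.1  25.8] 0.37 [0.4061 0.1352 0.121 ]
aperture [318.9  17.9] 0.87 [0.4974 0.1503 0.06  ]
controller [312.2 101.8] 0.94 [0.4795 0.2087 0.    ]
241 95
```

View pics/w2.png

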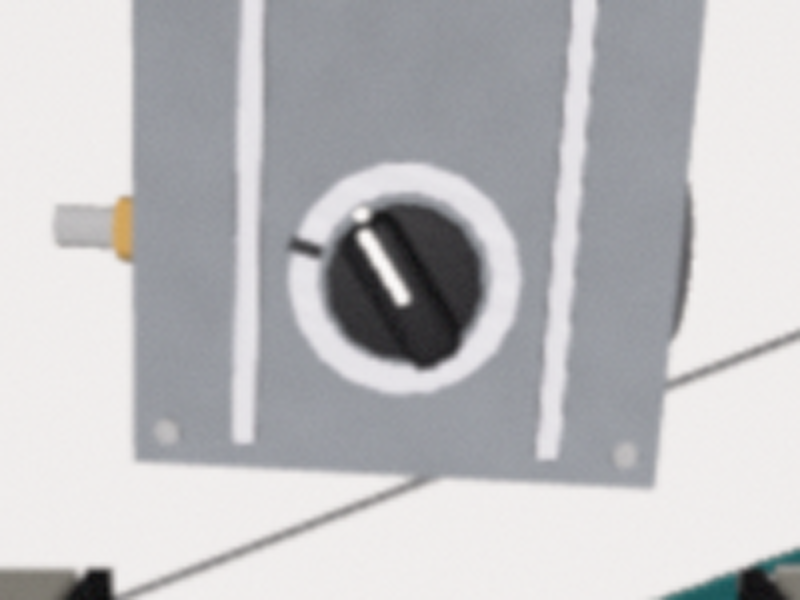

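```bash
cat >k2.py <<'E'
from h import *
w=cam("wrist")
f=lambda x,y,z: atz(w,(211+x/4,90+y/4),z)
def ang(a,b): d=b-a; return np.degrees(np.arctan2(d[1],d[0]))
rc=f(405,278,.062); m=f(305,248,.065)
print("ring",rc,"mark ang",ang(rc,m),np.hypot(*(m-rc)[:2]))
print("pointer ang",ang(f(403,302,.088),f(362,214,.088)))
a,b=f(362,214,.088),f(430,340,.088)
print("bar",np.hypot(*(a-b)[:2]),a,b)
for r in[((255,0),(243,440)),((582,0),(548,455))]: print("rail",ang(f(*r[1],.065),f(*r[0],.065))+90)
c1,c2=f(135,460,.06),f(653,487,.06)
print("edge x",ang(c2,c1),np.hypot(*(c1-c2)[:2]))
yaw=np.radians(ang(c2,c1))
X=np.array([np.cos(yaw),np.sin(yaw)]);Y=np.array([-X[1],X[0]])
mid=(c1+c2)[:2]/2
print("knob from edge",mid-.045*Y,"ap",mid-.155*Y,"centre",mid-.1*Y)
E
python3 k2.py
```

```text
ring [0.45926719 0.25871778 0.062     ] mark ang 5.33933343619485 0.02267252006403244
pointer ang -42.291942245563554
bar 0.028405861285641015 [0.47278099 0.24720496 0.088     ] [0.45065984 0.26502483 0.088     ]
rail 19.4065981746931
rail 20.38381266464195
edge x 19.972424094078356 0.1204654758751543
knob from edge [0.45924624 0.25938749] ap [0.49681871 0.15600321] centre [0.47803247 0.20769535]
```

```bash
cat >go.py <<'E'
import sys
from h import *
def rows(p,yaw=None,R=None):
    o=get_obs();R0=Ro.from_euler("xyz",o["orientation"],degrees=True)
    T=R if R is not None else Ro.from_euler("xyz",[180,0,yaw],degrees=True)
    print("shift",np.round(R0.inv().apply(np.array(p)-o["tool_pos"])/.3,4),"turn",np.round((R0.inv()*T).as_rotvec()/np.pi,4))
if __name__=="__main__":
    a=list(map(float,sys.argv[1:]));rows(a[:3],a[3])
E
python3 go.py .459 .259 .13 -41.5
```

```text
shift [ 0.1215 -0.0143  0.1272] turn [-0.0009  0.0002 -0.1414]
```

```bash

python3 -m inch '0.12 -0.014 0 0 0 -0.04;0.12 -0.014 0.06 0 0 -0.08;0.12 -0.014 0.12 0 0 -0.12;0.12 -0.014 0.127 0 0 -0.142;0.12 -0.014 0.127 0 0 -0.142;0.12 -0.014 0.127 0 0 -0.142' 
python3 go.py .459 .259 .0715 -41.5
```

```text
clock: 4.02
tool_pos: [0.4584, 0.2589, 0.1292]
orientation: [-179.9, -0.0, -41.5]
force: [-0.6, -0.4, 0.9]
opening: 0.0873
gripper_force: 0.0
shift [ 0.0012 -0.0012  0.1925] turn [-0.0003 -0.0001 -0.0002]
```

```bash

python3 -m inch '0.001 -0.001 0.1 0 0 0;0.001 -0.001 0.16 0 0 0;0.001 -0.001 0.192 0 0 0;0.001 -0.001 0.192 0 0 0;0.001 -0.001 0.192 0 0 0' 
python3 -m inch '0 0 0 0 0 0;0 0 0 0 0 0;0 0 0 0 0 0;0 0 0 0 0 0;0 0 0 0 0 0;0 0 0 0 0 0;0 0 0 0 0 0;0 0 0 0 0 0' 1
```

```text
clock: 4.43
tool_pos: [0.4588, 0.259, 0.0715]
orientation: [-180.0, -0.0, -41.4]
force: [0.6, 0.4, 0.4]
opening: 0.0875
gripper_force: 0.0
clock: 5.1
tool_pos: [0.4584, 0.2586, 0.0709]
orientation: [180.0, 0.0, -41.4]
force: [0.3, -0.9, 0.5]
opening: 0.0401
gripper_force: 0.0
```

```bash

python3 -m inch '0 0 0 0 0 0;0 0 0 0 0 0;0 0 0 0 0 0;0 0 0 0 0 0;0 0 0 0 0 0;0 0 0 0 0 0;0 0 0 0 0 0' 1
python3 -m inch '0 0 0 0 0 -0.03;0 0 0 0 0 -0.06;0 0 0 0 0 -0.09;0 0 0 0 0 -0.12;0 0 0 0 0 -0.15;0 0 0 0 0 -0.18;0 0 0 0 0 -0.21;0 0 0 0 0 -0.24;0 0 0 0 0 -0.26;0 0 0 0 0 -0.26'
python3 -m inch '0 0 0 0 0 0;0 0 0 0 0 0;0 0 0 0 0 0'
```

```text
clock: 5.68
tool_pos: [0.4578, 0.2579, 0.0706]
orientation: [179.9, 0.0, -41.4]
force: [-3.9, -3.4, 4.0]
opening: 0.0116
gripper_force: 29.7
clock: 6.52
tool_pos: [0.4574, 0.2569, 0.0706]
orientation: [179.8, 0.1, 5.6]
force: [-5.4, -5.9, 5.8]
opening: 0.0117
gripper_force: 29.8
clock: 6.77
tool_pos: [0.4574, 0.2569, 0.0706]
orientation: [179.9, 0.1, 5.4]
force: [-5.8, -6.3, 6.1]
opening: 0.012
gripper_force: 29.8
```

```bash

python3 -m inch '0 0 0 0 0 0;0 0 0 0 0 0;0 0 0 0 0 0;0 0 0 0 0 0;0 0 0 0 0 0;0 0 -0.08 0 0 0;0 0 -0.2 0 0 0;-0.13 0 -0.33 0 0 0;-0.26 0 -0.33 0 0 0;-0.26 0 -0.33 0 0 0' 0
python3 -m inch '0 0 0 0 0 0;0 0 0 0 0 0'
python3 - <<'E'
from h import *
o=get_obs();print(o["clock"],o["tool_pos"],o["orientation"])
w=cam("wrist");im=snapshot("wrist")[:,:,::-1];cv2.imwrite("pics/w3full.png",im)
x,y=np.round(proj(w,[.458,.258,.07])).astype(int)
print(x,y,"origin",x-100,max(0,y-75))
for t,z in[("knob_grip",.08),("index_ring",.06),("guard_rib",.121)]:
    for q in landmark_of("wrist",t)[:2]: print(t,np.round(q["uv"],1),round(q["p"],2),atz(w,q["uv"],z).round(4))
cv2.imwrite("pics/w3.png",cv2.resize(im[max(0,y-75):y+75,max(0,x-100):x+100],None,fx=4,fy=4,interpolation=cv2.INTER_CUBIC))
E
```

```text
clock: 7.6
tool_pos: [0.3782, 0.251, 0.1721]
orientation: [-179.8, -0.1, 5.4]
force: [-1.1, -1.8, -0.8]
opening: 0.0438
gripper_force: 0.0
clock: 7.77
tool_pos: [0.3807, 0.2518, 0.1705]
orientation: [-179.9, -0.1, 5.5]
force: [-0.2, 0.8, 0.4]
opening: 0.0442
gripper_force: 0.0
7.7667 [0.38069528 0.251811   0.17050561] [-1.79909103e+02 -7.50741531e-02  5.48738926e+00]
318 111 origin 218 36
knob_grip [317.7 113. ] 0.77 [0.4565 0.2582 0.08  ]
guard_rib [487.   64.1] 0.76 [0.4975 0.1511 0.121 ]
```

View pics/w3.png

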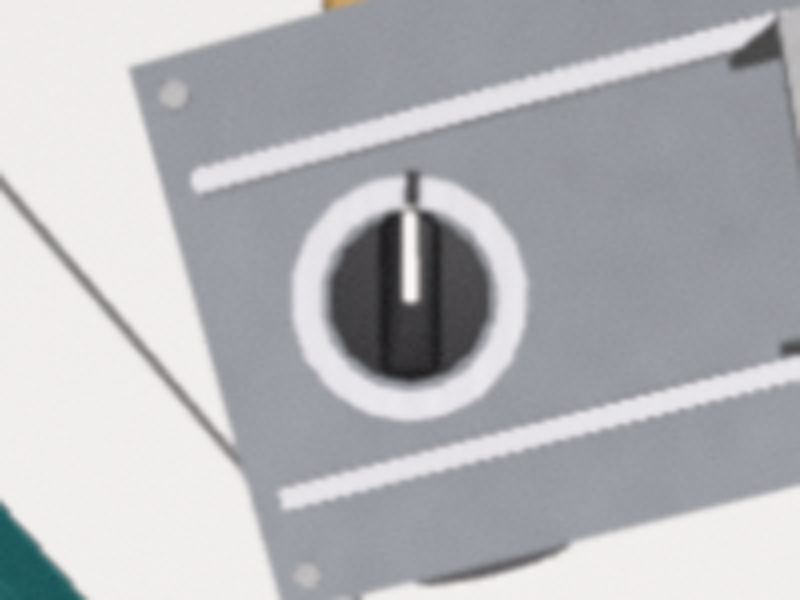

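Pointer at crop (411,210) and mark at (412,188) line up from centre (411,298). Next is the guard rib.

```bash
python3 - <<'E'
from h import *
from go import rows
w=cam("wrist");print("ring",atz(w,(218+410/4,36+298/4),.062))
rows([.496,.1545,.172],20)
E
```

```text
ring [0.45961003 0.25512558 0.062     ]
shift [ 0.3505  0.3569 -0.009 ] turn [ 0.0003  0.0003 -0.0813]
```

```bash

python3 -m inch '0.1 0.1 0 0 0 -0.03;0.2 0.2 0 0 0 -0.06;0.3 0.3 0 0 0 -0.08;0.3505 0.357 0 0 0 -0.0813;0.3505 0.357 0 0 0 -0.0813;0.3505 0.357 0 0 0 -0.0813;0.3505 0.357 0 0 0 -0.0813' 
python3 go.py .4965 .154 .101 20
```

```text
clock: 8.55
tool_pos: [0.4956, 0.154, 0.1689]
orientation: [180.0, 0.1, 19.9]
force: [-0.7, 0.6, 0.2]
opening: 0.0438
gripper_force: 0.0
shift [0.0032 0.0008 0.2263] turn [ 0.0001  0.0006 -0.0004]
```

```bash

python3 -m inch '0.003 0 0.1 0 0 0;0.003 0 0.19 0 0 0;0.003 0 0.226 0 0 0;0.003 0 0.226 0 0 0;0.003 0 0.226 0 0 0' 
python3 -m inch '0 0 0 0 0 0;0 0 0 0 0 0;0 0 0 0 0 0;0 0 0 0 0 0;0 0 0 0 0 0;0 0 0 0 0 0;0 0 0 0 0 0;0 0 0 0 0 0' 1; python3 go.py .459 .257 .101 20
```

```text
clock: 8.97
tool_pos: [0.4959, 0.1554, 0.1019]
orientation: [180.0, 0.1, 20.1]
force: [-0.1, 0.9, -0.1]
opening: 0.0436
gripper_force: 0.0
clock: 9.63
tool_pos: [0.4966, 0.1549, 0.1024]
orientation: [-180.0, -0.0, 20.0]
force: [-0.8, -1.1, 4.3]
opening: 0.0099
gripper_force: 30.0
shift [-0.0012 -0.3628  0.0048] turn [-0.     -0.0002  0.0001]
```

```bash

python3 -m inch '0 -0.05 0 0 0 0;0 -0.1 0 0 0 0;0 -0.15 0 0 0 0;0 -0.2 0 0 0 0;0 -0.25 0 0 0 0;0 -0.3 0 0 0 0;0 -0.335 0 0 0 0;0 -0.355 0 0 0 0;0 -0.364 0 0 0 0;0 -0.37 0 0 0 0' 
python3 -m inch '0 -0.003 0 0 0 0;0 -0.003 0 0 0 0;0 -0.003 0 0 0 0;0 -0.003 0 0 0 0'
```

```text
clock: 10.47
tool_pos: [0.4594, 0.2575, 0.1024]
orientation: [179.8, 0.0, 20.1]
force: [13.5, -15.8, 2.8]
opening: 0.0098
gripper_force: 30.0
clock: 10.8
tool_pos: [0.4595, 0.2575, 0.1024]
orientation: [179.8, 0.0, 20.0]
force: [10.1, -10.9, 4.2]
opening: 0.0096
gripper_force: 30.0
```

```bash

python3 -m inch '0 0 0 0 0 0;0 0 0 0 0 0;0 0 0 0 0 0;0 0 0 0 0 0;0 0 0 0 0 0;0 0 -0.08 0 0 0;0 0.1 -0.18 0 0 0;-0.13 0.23 -0.27 0 0 0;-0.25 0.34 -0.27 0 0 0;-0.27 0.34 -0.27 0 0 0' 0
python3 -m inch '0 0 0 0 0 0;0 0 0 0 0 0;0 0 0 0 0 0'
python3 - <<'E'
from h import *
o=get_obs();print(o["clock"],o["tool_pos"],o["orientation"])
w=cam("wrist");im=snapshot("wrist")[:,:,::-1]
print(proj(w,[.497,.154,.06]))
cv2.imwrite("pics/w4.png",cv2.resize(im[:230,150:550],None,fx=2,fy=2,interpolation=cv2.INTER_CUBIC))
for t,z in[("aperture",.06),("guard_rib",.121)]:
    for q in landmark_of("wrist",t)[:2]: print(t,np.round(q["uv"],1),round(q["p"],2),atz(w,q["uv"],z).round(4))
E
```

```text
clock: 11.63
tool_pos: [0.4161, 0.1348, 0.1839]
orientation: [-180.0, -0.1, 20.0]
force: [-0.8, -0.6, 0.1]
opening: 0.0438
gripper_force: 0.0
clock: 11.88
tool_pos: [0.4172, 0.1368, 0.1834]
orientation: [-180.0, -0.1, 20.0]
force: [0.3, -0.3, -0.4]
opening: 0.0438
gripper_force: 0.0
11.8833 [0.41720491 0.1367799  0.18344308] [-1.79970743e+02 -6.93668160e-02  2.00395745e+01]
[328.97442406 108.33590109]
aperture [330.9 106.4] 0.62 [0.4992 0.153  0.06  ]
guard_rib [179.1 104.4] 0.57 [0.4605 0.2566 0.121 ]
```

View pics/w4.png

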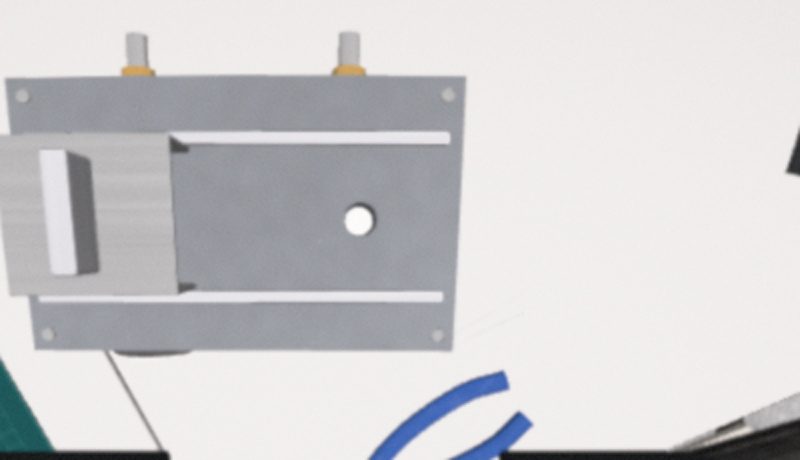

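The guard sits fully at the left over the knob (rib at crop (60,212)), and the reset hole is open at crop (360,219), pixel (330,109.5). I'm going to the screwdriver.

```bash
python3 - <<'E'
from h import *
from go import rows
w=cam("wrist");print("hole",atz(w,(330,109.5),.06)); 
ri=atz(w,(150+52/2,212/2),.121);print("rib",ri)
print(get_obs()["joint_pos"].round(1))
rows([.606,-.004,.26],-67)
E
```

```text
hole [0.49619581 0.15301049 0.06      ]
rib [0.45864332 0.25831477 0.121     ]
[ 44.1  -0.1 -31.3   0.  -58.9  66. ]
shift [ 0.4293  0.6579 -0.2575] turn [2.000e-04 1.000e-04 4.837e-01]
```

```bash

python3 -m inch '0 0.05 -0.1 0 0 0.035;0.05 0.15 -0.2 0 0 0.07;0.13 0.25 -0.257 0 0 0.11;0.2 0.35 -0.257 0 0 0.15;0.28 0.45 -0.257 0 0 0.19;0.36 0.55 -0.257 0 0 0.23;0.43 0.658 -0.257 0 0 0.27;0.43 0.658 -0.257 0 0 0.31;0.43 0.658 -0.257 0 0 0.345;0.43 0.658 -0.257 0 0 0.38' -1
python3 go.py .606 -.004 .26 -67
```

```text
clock: 12.87
tool_pos: [0.6066, -0.0051, 0.2581]
orientation: [179.8, 0.1, -48.8]
force: [0.8, 1.2, 0.0]
opening: 0.0874
gripper_force: 0.0
shift [-0.0041 -0.0008 -0.0064] turn [0.001  0.0003 0.1014]
```

```bash

python3 -m inch '0 0 0 0 0 0.04;0 0 0 0 0 0.08;0 0 0 0 0 0.101;0 0 0 0 0 0.101;0 0 0 0 0 0.101'
cat >d.py <<'E'
import sys,pickle
from h import *
o=get_obs();w=cam("wrist");save("wrist",sys.argv[1]);print(o["clock"],o["tool_pos"])
r={}
for t in["driver_handle","tool_stand","screwdriver"]:
    for q in landmark_of("wrist",t)[:2]: print(t,np.round(q["uv"],1),round(q["p"],2),atz(w,q["uv"],.144).round(4))
for q in cut_out("wrist","screwdriver")[:1]:
    m=q["pixels"];print(q["rect"],round(q["p"],2));v,u=np.nonzero(m);print("centroid",u.mean(),v.mean())
pickle.dump(w,open(sys.argv[1]+".pkl","wb"))
E
python3 d.py pics/d1.png
python3 -m inch '0.12 0 0 0 0 0;0.2 0 0 0 0 0;0.2 0 0 0 0 0;0.2 0 0 0 0 0;0.2 0 0 0 0 0'
python3 d.py pics/d2.png
python3 -c "
import cv2,numpy as np
a=cv2.imread('pics/d1.png')[:230,220:420];b=cv2.imread('pics/d2.png')[:230,220:420]
cv2.imwrite('pics/d12.png',cv2.resize(np.hstack([a,b]),None,fx=2,fy=2))"
```

```text
clock: 13.28
tool_pos: [0.6061, -0.0044, 0.2593]
orientation: [179.9, 0.0, -66.4]
force: [0.4, -0.5, -0.1]
opening: 0.0879
gripper_force: 0.0
13.2833 [ 0.60608283 -0.00440667  0.25925932]
driver_handle [321.6  86.8] 0.67 [ 0.6418 -0.0963  0.144 ]
tool_stand [322.3  98. ] 0.88 [ 0.6375 -0.0881  0.144 ]
screwdriver [318.9 105.5] 0.57 [ 0.6377 -0.0811  0.144 ]
screwdriver [214.6 141. ] 0.36 [ 0.7117 -0.0156  0.144 ]
[309.0, 64.9, 34.2, 33.4] 0.7
centroid 325.4710843373494 79.75903614457832
clock: 13.95
tool_pos: [0.6295, -0.06, 0.26]
orientation: [180.0, 0.0, -66.6]
force: [-0.1, 0.2, 1.2]
opening: 0.088
gripper_force: 0.0
13.95 [ 0.62946122 -0.05995002  0.26001353]
driver_handle [321.2 154.1] 0.79 [ 0.6421 -0.0987  0.144 ]
screwdriver [316.5 161.7] 0.62 [ 0.6433 -0.0906  0.144 ]
[311.3, 142.0, 29.1, 27.4] 0.88
centroid 324.27917981072557 156.73659305993692
```

View pics/d12.png

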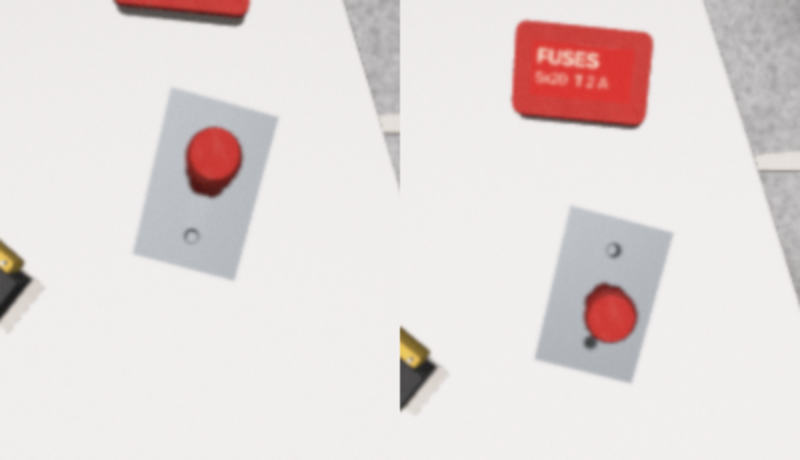

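```bash
python3 - <<'E'
from h import *;import pickle
from go import rows
a,b=[pickle.load(open(f"pics/d{i}.png.pkl","rb")) for i in(1,2)]
print("top tri",tri([(a,(327,77.5)),(b,(325,156.5))]))
print(atz(a,(327,77.5),.185),atz(b,(325,156.5),.185))
print("hdl tri",tri([(a,(321.6,86.8)),(b,(321.2,154.1))]))
# stand centre from corners
A=[(170,88),(278,117),(235,280),(133,253)];B=[(570,206),(673,233),(633,382),(535,359)]
pa=[atz(a,(220+x/2,y/2),.07) for x,y in A];pb=[atz(b,(220+(x-400)/2,y/2),.07) for x,y in B]
print("stand",np.mean(pa,0),np.mean(pb,0))
h1=atz(a,(220+192/2,235/2),.07);h2=atz(b,(220+214/2,250/2),.07);h3=atz(b,(220+190/2,342/2),.07);print("holes",h1,h2,h3,"mid",(h1+h2)/2,(h2+h3)/2)
rows([.641,-.098,.26],-67)
E
```

```text
top tri (array([ 0.64010273, -0.10099697,  0.17422251]), [np.float64(0.1), np.float64(0.1)])
[ 0.63974367 -0.09962181  0.185     ] [ 0.64099549 -0.10198092  0.185     ]
hdl tri (array([ 0.6418026 , -0.09750065,  0.13294981]), [np.float64(0.3), np.float64(0.3)])
stand [ 0.64071831 -0.0975076   0.07      ] [ 0.64042767 -0.0974738   0.07      ]
holes [ 0.63631232 -0.07134099  0.07      ] [ 0.64505955 -0.12431555  0.07      ] [ 0.63670012 -0.07078436  0.07      ] mid [ 0.64068594 -0.09782827  0.07      ] [ 0.64087984 -0.09754995  0.07      ]
shift [0.1336 0.0164 0.0015] turn [-0.0001 -0.      0.0028]
```

```bash
python3 go.py .6405 -.0995 .127 -67
python3 -m inch '0.13 0.015 0 0 0 0;0.139 0.0165 0 0 0 0.002;0.139 0.0165 0.1 0 0 0.002;0.139 0.0165 0.2 0 0 0.002;0.139 0.0165 0.3 0 0 0.002;0.139 0.0165 0.38 0 0 0.002;0.139 0.0165 0.434 0 0 0.002;0.139 0.0165 0.443 0 0 0.002;0.139 0.0165 0.443 0 0 0.002;0.139 0.0165 0.443 0 0 0.002'
python3 go.py .6405 -.0995 .127 -67
```

```text
shift [0.1375 0.0201 0.4448] turn [-0.0001 -0.      0.0028]
clock: 15.03
tool_pos: [0.6424, -0.0999, 0.1285]
orientation: [-179.9, -0.0, -66.9]
force: [-0.5, -0.5, 1.2]
opening: 0.0877
gripper_force: 0.0
shift [-0.0039  0.0054  0.0048] turn [-0.0004 -0.0003  0.0007]
```

```bash

python3 -m inch '-0.003 0.005 0.003 0 0 0;-0.003 0.005 0.003 0 0 0;-0.003 0.005 0.003 0 0 0;-0.003 0.005 0.003 0 0 0;-0.003 0.005 0.003 0 0 0;-0.003 0.005 0.003 0 0 0;-0.003 0.005 0.003 0 0 0;-0.003 0.005 0.003 0 0 0;-0.003 0.005 0.003 0 0 0;-0.003 0.005 0.003 0 0 0' 1
python3 -m inch '0 0 0 0 0 0;0 0 0 0 0 0;0 0 0 0 0 0;0 0 0 0 0 0;0 0 0 0 0 0;0 0 0 0 0 0' 1
```

```text
clock: 15.87
tool_pos: [0.6399, -0.0999, 0.1263]
orientation: [180.0, 0.0, -66.9]
force: [-0.2, -0.6, -0.1]
opening: 0.0265
gripper_force: 0.0
clock: 16.37
tool_pos: [0.6402, -0.0997, 0.1264]
orientation: [-180.0, -0.0, -66.9]
force: [2.9, 1.8, -1.9]
opening: 0.0212
gripper_force: 29.9
```

```bash

python3 -m inch '0 0 -0.05 0 0 0;0 0 -0.13 0 0 0;0 0 -0.22 0 0 0;0 0 -0.3 0 0 0;0 0 -0.36 0 0 0;0 0 -0.38 0 0 0;0 0 -0.38 0 0 0;0 0 -0.38 0 0 0'
python3 go.py .496 .149 .24 -67
python3 - <<'E'
from h import *
for n in["scene","side"]:
    snapshot(n)
    for t in["driver_tip","driver_handle"]:
        for q in landmark_of(n,t)[:2]: print(n,t,np.round(q["uv"],1),round(q["p"],2))
E
```

```text
clock: 17.03
tool_pos: [0.6392, -0.0999, 0.2394]
orientation: [179.9, 0.0, -66.9]
force: [-0.5, 0.5, -1.9]
opening: 0.0211
gripper_force: 29.9
shift [-0.9504  0.114  -0.001 ] turn [0.0003 0.0003 0.0004]
scene driver_tip [336.  158.7] 0.82
scene driver_tip [253.6 217.9] 0.35
scene driver_handle [335.4 112.7] 0.72
side driver_tip [375.7 231.8] 0.52
side driver_handle [380.3 180.1] 0.53
```

```bash

python3 -m inch '-0.08 0.01 0 0 0 0;-0.2 0.03 0 0 0 0;-0.33 0.04 0 0 0 0;-0.46 0.06 0 0 0 0;-0.58 0.07 0 0 0 0;-0.7 0.09 0 0 0 0;-0.8 0.1 0 0 0 0;-0.88 0.11 0 0 0 0;-0.93 0.114 0 0 0 0;-0.95 0.114 0 0 0 0'
python3 -m inch '0 0 0.05 0 0 0;0 0 0.1 0 0 0;0 0 0.1 0 0 0;0 0 0.1 0 0 0;0 0 0.1 0 0 0'
python3 - <<'E'
from h import *
o=get_obs();print(o["clock"],o["tool_pos"])
U={}
for n in["scene","side"]:
    c=cam(n);im=snapshot(n)[:,:,::-1];cv2.imwrite(f"pics/{n}5.png",im)
    for t in["driver_tip","driver_handle","aperture"]:
        for q in landmark_of(n,t)[:1]: print(n,t,np.round(q["uv"],1),round(q["p"],2));U[n,t]=q["uv"]
    p=o["tool_pos"]-[0,0,.122];print("pred",proj(c,p),proj(c,[.4962,.153,.06]))
for t in["driver_tip","driver_handle","aperture"]:
    try: print(t,tri([(cam(n),U[n,t]) for n in("scene","side")]))
    except KeyError: pass
L=[]
for n in["scene","side"]:
    x,y=proj(cam(n),[.496,.15,.09]).astype(int);print(n,"origin",x-40,y-60)
    L.append(cv2.resize(cv2.imread(f"pics/{n}5.png")[y-60:y+60,x-40:x+40],None,fx=5,fy=5,interpolation=cv2.INTER_CUBIC))
cv2.imwrite("pics/s5.png",np.hstack(L))
E
```

```text
clock: 18.17
tool_pos: [0.4956, 0.1506, 0.2404]
orientation: [-180.0, 0.0, -66.8]
force: [0.6, -0.2, -0.6]
opening: 0.0218
gripper_force: 29.9
clock: 18.58
tool_pos: [0.4972, 0.1486, 0.2109]
orientation: [-180.0, -0.0, -66.9]
force: [0.2, 1.2, -1.2]
opening: 0.0211
gripper_force: 29.9
18.5833 [0.49724693 0.14863702 0.21092305]
scene driver_tip [305.3 219.1] 0.83
scene driver_handle [303.2 164.2] 0.79
scene aperture [307.5 226.9] 0.86
pred [307.36018191 218.30673671] [306.71387089 229.90916468]
side driver_tip [305.4 195.1] 0.7
side driver_handle [306.1 151.1] 0.72
side aperture [304.5 201.6] 0.89
pred [305.52408021 194.64182086] [305.37013426 202.47042123]
driver_tip (array([0.49834008, 0.15245069, 0.08661543]), [np.float64(1.7), np.float64(1.7)])
driver_handle (array([0.50298966, 0.15022841, 0.22310855]), [np.float64(0.9), np.float64(0.9)])
aperture (array([0.49470565, 0.1499617 , 0.06623028]), [np.float64(1.6), np.float64(1.6)])
scene origin 267 158
side origin 265 134
```

View pics/s5.png

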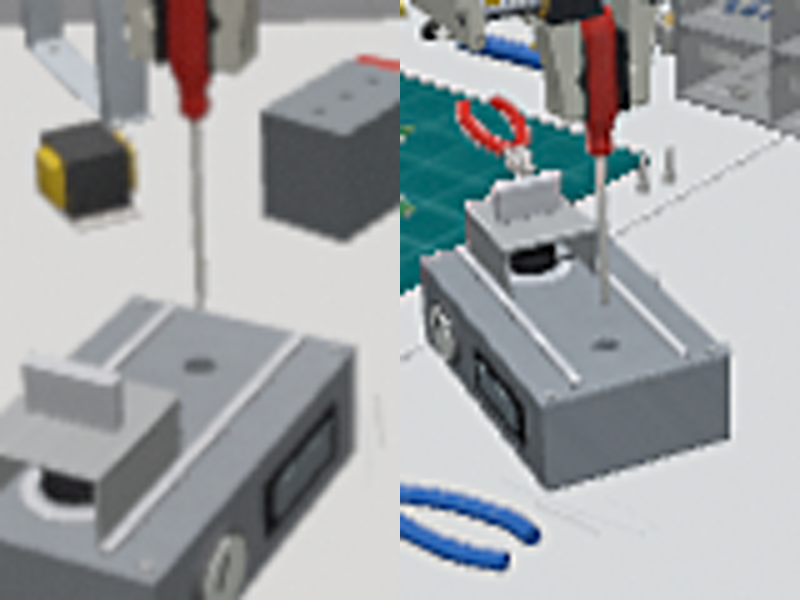

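```bash
python3 - <<'E'
from h import *
s,d=cam("scene"),cam("side")
t=tri([(s,(307.2,219.2)),(d,(306,194.4))]);h=tri([(s,(307,231.2)),(d,(306.2,203))])
print(t,h,(t[0]-h[0])*1000)
print(atz(s,(307,231.2),.06),atz(d,(306.2,203),.06))
print(atz(s,(307.2,219.2),t[0][2]),atz(d,(306,194.4),t[0][2]))
E
```

```text
(array([0.49782788, 0.14994447, 0.08787136]), [np.float64(1.3), np.float64(1.3)]) (array([0.49743904, 0.15266187, 0.05699111]), [np.float64(1.5), np.float64(1.5)]) [ 0.38884142 -2.71740523 30.8802557 ]
[0.49154227 0.15640828 0.06      ] [0.49834895 0.1496029  0.06      ]
[0.49586564 0.15047019 0.08787136] [0.49887526 0.15171237 0.08787136]
```

```bash

python3 -m inch '-0.006 0 0 0 0 0;-0.006 0 0.05 0 0 0;-0.006 0 0.085 0 0 0;-0.006 0 0.105 0 0 0;-0.006 0 0.12 0 0 0;-0.006 0 0.135 0 0 0;-0.006 0 0.135 0 0 0;-0.006 0 0.135 0 0 0'
```

```text
clock: 19.65
tool_pos: [0.496, 0.1505, 0.1698]
orientation: [180.0, -0.0, -66.9]
force: [0.8, -0.5, -2.6]
opening: 0.0214
gripper_force: 29.9
```

```bash

python3 -m inch '0 0 0.01 0 0 0;0 0 0.02 0 0 0;0 0 0.025 0 0 0;0 0 0.025 0 0 0;0 0 0.025 0 0 0'
python3 -m inch '0 0 0.005 0 0 0;0 0 0.01 0 0 0;0 0 0.015 0 0 0;0 0 0.015 0 0 0;0 0 0.015 0 0 0'
```

```text
clock: 20.07
tool_pos: [0.496, 0.1505, 0.1624]
orientation: [-180.0, -0.0, -66.9]
force: [-0.1, 0.0, -1.3]
opening: 0.0213
gripper_force: 29.9
clock: 20.48
tool_pos: [0.4962, 0.1506, 0.1581]
orientation: [-180.0, -0.0, -66.9]
force: [0.1, -0.6, 2.4]
opening: 0.0211
gripper_force: 29.9
```

```bash

python3 -m inch '0 0 0.005 0 0 0;0 0 0.01 0 0 0;0 0 0.01 0 0 0;0 0 0.01 0 0 0'
python3 -m inch '0 0 0.004 0 0 0;0 0 0.008 0 0 0;0 0 0.008 0 0 0;0 0 0.008 0 0 0'
```

```text
clock: 20.82
tool_pos: [0.4966, 0.1507, 0.1558]
orientation: [-179.9, -0.0, -66.9]
force: [-1.8, -1.2, 9.0]
opening: 0.0213
gripper_force: 30.0
clock: 21.15
tool_pos: [0.4975, 0.1509, 0.1551]
orientation: [-179.8, -0.0, -66.8]
force: [-2.4, -1.3, 20.8]
opening: 0.021
gripper_force: 30.1
```

```bash

python3 -m inch '0 0 -0.002 0 0 0;0 0 -0.002 0 0 0;0 0 -0.002 0 0 0;0 0 -0.002 0 0 0;0 0 -0.002 0 0 0;0 0 -0.002 0 0 0'
python3 - <<'E'
from h import *
L=[]
for n in["scene","side"]:
    x,y=proj(cam(n),[.49,.18,.09]).astype(int);im=snapshot(n)[:,:,::-1]
    L.append(cv2.resize(im[y-60:y+60,x-40:x+40],None,fx=5,fy=5,interpolation=cv2.INTER_CUBIC))
cv2.imwrite("pics/s6.png",np.hstack(L))
E
```

```text
clock: 21.65
tool_pos: [0.4972, 0.1508, 0.1553]
orientation: [-179.8, -0.0, -66.8]
force: [-3.3, -1.6, 18.3]
opening: 0.0211
gripper_force: 30.0
```

View pics/s6.png

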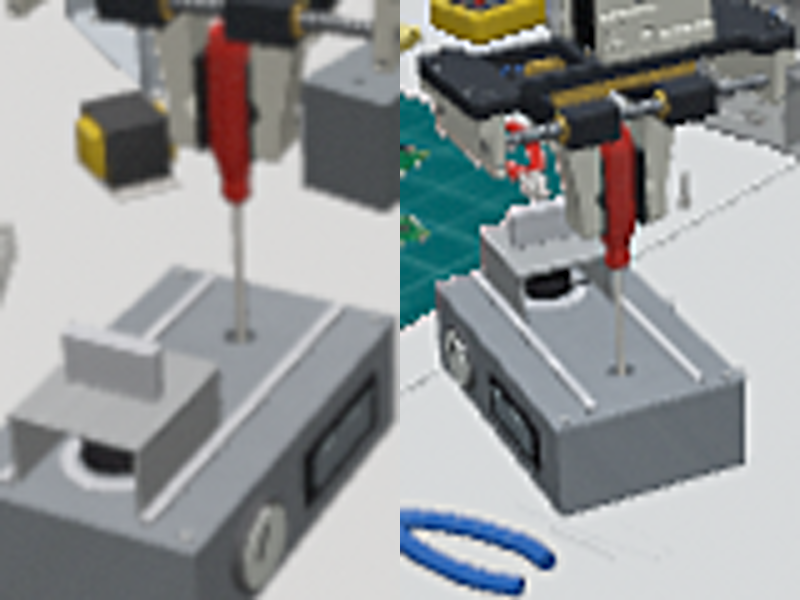

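Both views show the blade inside the hole: scene crop (238,335), side crop (620,370). The guard is over the knob and the driver is gripped. The 18 N reading and the depth agree with a bottomed button, so I'm handing in.

```bash
python3 -c "
from plant import *
print(close_job())"
```

```text
the job is handed in; nothing more can be done
None
```

I handed the job in at about 21.7 s: the knob is lined up with the mark, the guard is over it, and the gripped screwdriver is pressing the button down at about 18 N; the hand-in call returned no verdict.

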